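Set the incubator's click dial four clicks on and start it

ROBOT

A 6-joint arm with a two-finger parallel gripper is mounted at the origin on the work surface. World frame = base frame: x ahead of the robot, y to its left, z up, the work surface at z = 0. Lengths are in m, angles in rad, forces in N, time in s.
With the tool pointing down it reaches from about 0.2 to 0.875 m from the base axis. Payload 3.4 kg.
Tool frame: the origin (TCP) lies on the centre line of the jaws, within the pads' length; the fingertips stand 25 mm ahead of it and the grasp point (between the pads) lies 6 mm ahead of it; y points along the fingers, x is the direction in which the jaws open and shut, and the axes are right-handed (so a half turn about y gives the same grasp; the last joint's range is limited). The gripper opens to 94 mm and grips with 3 to 60 N. Pads are 16 mm wide; open, the fingers measure 119 mm over their backs; the gripper's body (75 mm by 177 mm) begins 78 mm behind the grasp point.
Start: joints at [-1.26, 0.276, 1.505, -0, 1.361, -0.121], TCP at [0.241, -0.522, 0.197] pointing down, gripper open.
Joint ranges: [-2.89, 2.89], [-0.75, 2.08], [0.22, 2.7], [-1.18, 4.32], [0.11, 2.71], [-2.7, 2.7]. Speed limits (rad/s): [2.57, 2.57, 3.14, 3.14, 3.14, 3.14].

INTERFACE

Orientations are given as a unit quaternion [x, y, z, w].
In Python, from bench import ctrl gives the robot as it stands.
- The arm moves only by the tool move_arm, never from a script. Its argument "rows" is a list of rows, each an object with "delta_pos": the shift along the tool's x, y, z in m, a list of three; "turn": the turn about the tool's y in degrees; "jaw": the gripper's target within -1 to 1 (shut at 1, half-way at 0, fully open at -1). A call has 1 to 5 rows; each row shifts and turns the pose as measured when the row begins, along the tool's axes as they then stand; what a row does not reach is not made up. A row lasts 1/12 s, in which the tool goes at most 41.7 mm and 7.16 degrees, less where a joint would pass 70% of its speed; a pose out of reach is approached as far as the arm can. A call with a gripper value outside its range is refused whole. The fingers move at their own pace and stop on an object; "squeeze" is the grip in N (left out, the last holds). Time passes only in rows, so rows that do not move let the fingers close. It gives the time, the measured TCP pose, the force and the opening at its end, in the units of the state.
- ctrl.get_state(): the state, without advancing time (a new reading comes with each control period).
- ctrl.read_camera(name): name is "scene" or "top" or "wrist"; returns a dict with "image" (384x512x3 uint8, red, green, blue), "range_z" (384x512 float32, m along the optical axis (not along the pixel's ray), 0 where there is no reading), "fx", "fy", "cx", "cy" (pixels), "dist_coeffs" ([k1, k2, p1, p2, k3] as OpenCV has them; the pictures are not rectified), "rvec" (rotation vector, rad) and "tvec" (3), from world to camera coordinates, as OpenCV has them. Camera axes: x right, y down, z forward; pixel columns grow to the right and rows downward; lengths in m; the calibration is good to about 2 mm. A picture is of the moment at which its call begins.
- ctrl.job_done(): hands the job in, once; it reports no verdict.
The state is a dict: "time": time; "joints": joint angles; "joint_velocities": joint speeds; "effort": joint torques, N m; "ee_pos": TCP position; "eef_rot": TCP orientation; "contact_force": force on the tool from outside, world axes, zero at the start; "ft_torque": the same for the moment, N m; "grip_width": finger opening in m.
Only numpy, scipy, OpenCV 4.12 (cv2) and the standard library are available. Lean on these libraries where they do the work, as an engineer would, in place of code of your own. Each camera call takes 0.05 s, during which the arm holds its last target.

TASK

On the small white incubator, push the big pointer dial round clockwise (seen from above) with a fingertip, without gripping it, by exactly four clicks - not past the fourth and never anticlockwise. Then press the start button all the way down with a fingertip and let it come up again. Leave the small round knob, the tubes, bottles and everything else on the bench as they are.

Things in the scene. Friction and masses are not known exactly. Their poses are not given: they have to be found in the camera images.
- bath: the incubator: white box 260 x 280 x 85 mm (its x, y, z), fixed to the bench; origin at the centre of its underside, x from its front (robot side) to its back, z up. Flat top panel 85 mm above the bench. In its frame (x, y, mm): dial axis (-50, 60), start button (-75, -85), small knob (-15, -45), loose dropper bottle about (-108, -20), tube block at the back
- block: fixed aluminium tube block on the back half of the incubator's panel, 86 x 190 x 20 mm, origin under its centre; three capped tubes stand in it and rise to 50 mm above the panel
- dial (a joint): angle of the dial in rad: 0 at the start, resting in a click stop, growing clockwise seen from above. A click stop every 0.524 (30 degrees); four clicks on is 2.094. Between stops it must be pushed over a hump, up to about 0.16 N m (5.5 N at 30 mm from the axis); half-way it snaps forward by itself into the next stop and stays. End stops at -1.57 and 4.19
- dial_axis (a point): point on the dial's axis at the top of its bar, 31 mm above the panel. The dial is a grey disc 84 mm across, its top 9 mm above the panel; across its middle runs an upright black bar 80 mm long, 14 mm wide, 22 mm above the disc. The point turns with the dial: x axis along the bar to the pointer end. Black ticks on the panel mark the stops, a longer one the start
- dial_tip (a point): the pointer end of the bar, at its top: 40 mm from dial_axis. This half of the bar bears a white line. At the start it points to the front left of the incubator, 135 degrees anticlockwise from its x axis
- start (a joint): travel of the start button in m: 0 up, 0.006 fully down; a spring needs 5 N fully down and brings it back up
- start_top (a point): centre of the top of the start button, a grey round push button 26 mm across in a grey housing, pressed straight down
- trim (a joint): angle in rad of the small round knob that is to be left alone: 0 at the start, turns easily
- trim_top (a point): centre of the top of the small round black knob, 28 mm across and 18 mm tall, which is to be left alone
- tube0: capped sample tube standing in the tube block, 17 mm across, 45 mm tall, leave alone; origin at its foot
- tube1: as tube0
- tube2: as tube0
- dropper: white dropper bottle 24 mm across, 45 mm tall, standing on the incubator's panel near its front edge, leave alone; origin at its foot
- jar: clear jar 44 mm across, 60 mm tall, on the bench at the left, leave alone; origin at its foot
- kitbox: cardboard carton 100 x 130 x 85 mm on the bench at the right, leave alone; origin under its centre
- cassette: white test cassette 70 x 22 x 6 mm lying on the bench at the right, leave alone; origin under its centre
- beaker: clear beaker 64 mm across, 75 mm tall, on the bench at the left, leave alone; origin at its foot

How it is judged:
On the way, in this order (a step that is already met when the one before it is completed fails the run):
1. the dial rests at the fourth click clockwise from its start, the button still up (value of joint dial between 1.9744 and 2.2144 rad and value of joint start below 0.002 m), for 0.2 s.
2. the start button is pressed down (value of joint dial between 1.9744 and 2.2144 rad and value of joint start above 0.0045 m), for 0.05 s.
At the end, for the whole second after the job is handed in: the dial rests at the fourth click stop clockwise from its start (2.094 rad, within 0.12), the start button has been pressed at least 4.5 mm after that and is up again (less than 1.5 mm down), the small knob has turned less than 0.2 rad and every loose thing is within 20 mm of its start (value of joint dial between 1.9744 and 2.2144 rad and velocity of joint dial between -0.1 and 0.1 rad/s and value of joint start below 0.0015 m and value of joint trim between -0.2 and 0.2 rad and distance of each of tube0, tube1, tube2, dropper, jar, kitbox, cassette, beaker from where it was at the start of the episode below 0.02 m); the robot touches nothing.
It fails at once if the dial was turned past the fourth click (value of joint dial above 2.3824 rad).
It fails at once if the dial was turned anticlockwise (value of joint dial below -0.288 rad).
It fails at once if the start button was pressed before the dial was set (value of joint start above 0.003 m and value of joint dial below 1.885 rad).
It fails at once if the dial's bar was gripped between the fingers instead of pushed (x of the grasp point in the frame of dial_axis between -0.045 and 0.045 m and y of the grasp point in the frame of dial_axis between -0.01 and 0.01 m and z of the grasp point in the frame of dial_axis below 0.016 m and contact force between the fingers and dial above 0.3 N).
It fails at once if the small knob was turned, or a loose thing was displaced or lifted (value of joint trim above 0.2 rad or value of joint trim below -0.2 rad or distance of any of tube0, tube1, tube2, dropper, jar, kitbox, cassette, beaker from where it was at the start of the episode above 0.02 m).
It also fails if it takes over 58 s, if anything falls off the work surface, if the arm or the gripper's body presses on something with over 40 N, if the wrist force passes 120 N, or if a joint passes its speed limit or range.

## Working session

There is one attempt and no reset: what is moved stays moved. The work goes in short steps, Python scripts to look and compute and a tool call to move; the robot and the scene stay as the last step left them, time stands still between calls to the robot, and variables do not carry over. Pictures are saved under pics/ and viewed, and the job is handed in when it is done.

Besides the shell and the picture viewer there is one more tool, called after "Request:" as name(argument=value, ...), one argument or row to a line, values as JSON. move_arm: Moves the arm, as the interface text tells. Its arguments: {"type":"object","properties":{"rows":{"type":"array","items":{"type":"object","properties":{"delta_pos":{"type":"array","items":{"type":"number"}},"turn":{"type":"number"},"jaw":{"type":"number"}}}},"squeeze":{"type":"number"}},"required":["rows"]}

```bash
ls; mkdir -p pics; cat > h.py <<'E'
import numpy as np, cv2
from bench import ctrl
def cam(n):
    c=ctrl.read_camera(n)
    K=np.array([[c['fx'],0,c['cx']],[0,c['fy'],c['cy']],[0,0,1]]);d=np.array(c['dist_coeffs'],float)
    R=cv2.Rodrigues(np.array(c['rvec'],float))[0];t=np.array(c['tvec'],float).ravel()
    return c,K,d,R,t
def save(c,f): cv2.imwrite(f,c['image'][:,:,::-1])
def ray(px,K,d,R,t,z):
    p=cv2.undistortPoints(np.array(px,float).reshape(-1,1,2),K,d).reshape(-1,2)
    v=np.c_[p,np.ones(len(p))]@R; o=-R.T@t
    return o+v*((z-o[2])/v[:,2])[:,None]
def proj(P,K,d,R,t):
    return cv2.projectPoints(np.array(P,float).reshape(-1,3),cv2.Rodrigues(R)[0],t,K,d)[0].reshape(-1,2)
E
python3 - <<'E'
from h import *
s=ctrl.get_state();print(s)
for n in ['scene','top','wrist']:
    c,K,d,R,t=cam(n);save(c,f'pics/{n}0.png');print(n,K,d,-R.T@t,R[2])
E
```

```text
pics
{'time': 0.0, 'joints': array([-1.26000974e+00,  2.76572910e-01,  1.50611423e+00, -1.13142360e-05,
        1.36070138e+00, -1.20979351e-01]), 'joint_velocities': array([ 1.10599476e-03, -1.62363532e-03,  1.63143974e-05,  6.22881561e-04,
        3.06710726e-04, -5.36144311e-04]), 'effort': array([-2.62301990e-03, -4.04585767e+01, -2.37227565e+01,  6.98399381e-02,
        3.47932731e-02, -1.29907289e-04]), 'ee_pos': array([ 0.24044522, -0.52167012,  0.19572489]), 'eef_rot': array([-0.59509764,  0.38177995, -0.38079598,  0.59590041]), 'contact_force': array([0.76692335, 0.06103006, 0.31098843]), 'ft_torque': array([-0.0069674 , -0.05138291,  0.01630205]), 'grip_width': 0.09390248170749975}
scene [[354.73529267   0.         256.60834028]
 [  0.         354.73529267 190.1840924 ]
 [  0.           0.           1.        ]] [-0.0217302  0.         0.         0.         0.       ] [0.96198618 0.59488067 0.75455888] [-0.42385683 -0.62871013 -0.65197313]
top [[436.30978674   0.         256.85742206]
 [  0.         436.30978674 185.59422794]
 [  0.           0.           1.        ]] [-0.07778629  0.          0.          0.          0.        ] [ 0.27747286 -0.05285286  1.42372672] [ 0.19686495  0.00760075 -0.98040115]
wrist [[295.76409894   0.         257.37006411]
 [  0.         295.76409894 186.60062228]
 [  0.           0.           1.        ]] [-0.00569364  0.          0.          0.          0.        ] [ 0.31525348 -0.48751262  0.3842673 ] [-0.25667461 -0.11620625 -0.95948645]
```

View pics/top0.png

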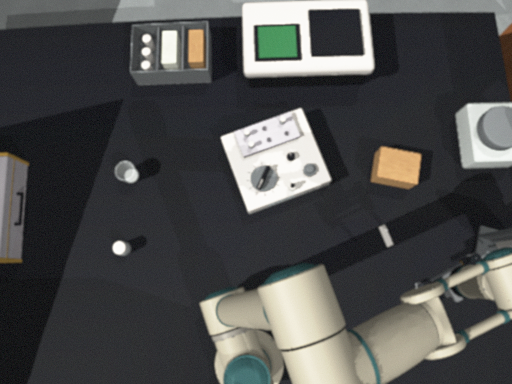

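View pics/scene0.png

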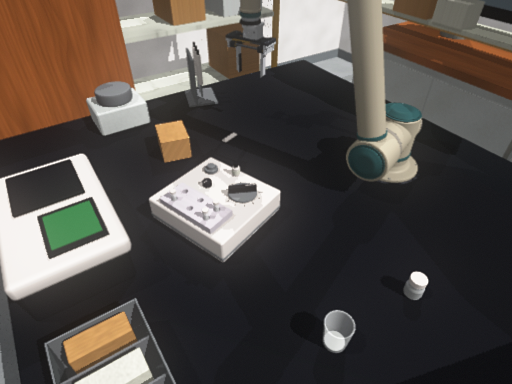

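View pics/wrist0.png

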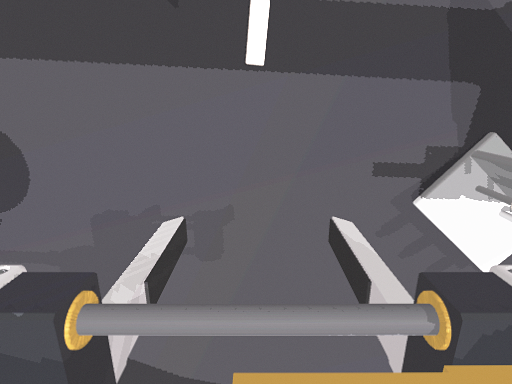

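```bash
python3 - <<'E'
import cv2
i=cv2.imread('pics/top0.png')[90:310,210:440];cv2.imwrite('pics/topz.png',cv2.resize(i,None,fx=2.7,fy=2.7,interpolation=cv2.INTER_CUBIC))
E
```

```text
(no output)
```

View pics/topz.png

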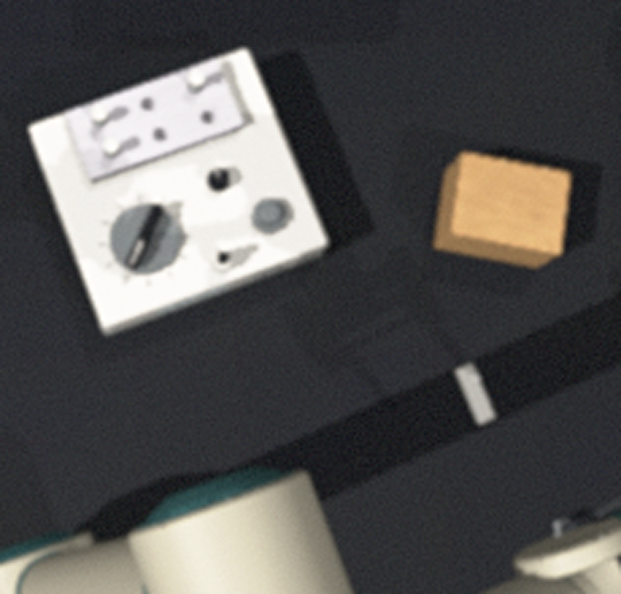

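```bash
cat >> h.py <<'E'
def cloud(c,K,d,R,t):
    h,w=c['range_z'].shape;u,v=np.meshgrid(np.arange(w),np.arange(h))
    p=cv2.undistortPoints(np.c_[u.ravel(),v.ravel()].astype(float).reshape(-1,1,2),K,d).reshape(-1,2)
    Z=c['range_z'].ravel();P=(np.c_[p,np.ones(len(p))]*Z[:,None]-t)@R
    P[Z<=0]=np.nan
    return P.reshape(h,w,3)
E
python3 - <<'E'
from h import *
from scipy.spatial.transform import Rotation as Ro
print(Ro.from_quat(ctrl.get_state()['eef_rot']).as_matrix())
for n in ['top','scene']:
    a=cam(n);c=a[0];P=cloud(*a)
    m=(abs(P[...,2]-0.085)<0.006)&(c['image'].min(2)>130)
    m=m.astype(np.uint8);k,l,st,ce=cv2.connectedComponentsWithStats(m)
    for i in range(1,k):
        if st[i,4]<800: continue
        q=P[l==i]
        rect=cv2.minAreaRect(q[:,:2].astype(np.float32));print(n,st[i],rect,np.median(q[:,2]));print(cv2.boxPoints(rect))
E
```

```text
[[ 4.18489555e-01 -4.20163091e-04  9.08221512e-01]
 [-9.08220637e-01  1.26954580e-03  4.18489739e-01]
 [-1.32886275e-03 -9.99999106e-01  1.49690865e-04]]
top [ 221  108  110  103 4300] ((0.6348505616188049, -0.1026800274848938), (0.26060160994529724, 0.28015246987342834), 18.78099822998047) 0.08516430973432323
[[ 0.46638972 -0.01201257]
 [ 0.55658525 -0.27724862]
 [ 0.8033114  -0.19334748]
 [ 0.7131159   0.07188857]]
scene [ 149  158  131   88 3440] ((0.6364532709121704, -0.10214811563491821), (0.26114773750305176, 0.2819560468196869), 19.55514907836914) 0.08419112572719431
[[ 0.4662236  -0.01300665]
 [ 0.56059825 -0.2786994 ]
 [ 0.80668294 -0.19128957]
 [ 0.7123083   0.07440317]]
```

```bash
cat >> h.py <<'E'
BC=np.array([.6356,-.1024]);YAW=np.radians(19.1)
def b2w(p,z=None):
    p=np.atleast_2d(np.array(p,float));Rm=np.array([[np.cos(YAW),-np.sin(YAW)],[np.sin(YAW),np.cos(YAW)]])
    q=p[:,:2]@Rm.T+BC
    zz=p[:,2] if p.shape[1]>2 else np.full(len(p),z)
    return np.c_[q,zz]
def overlay(n,f,x0,y0,x1,y1,s,th=135):
    a=cam(n);c=a[0];im=cv2.resize(c['image'][y0:y1,x0:x1,::-1],None,fx=s,fy=s,interpolation=cv2.INTER_CUBIC)
    def dr(P,col,closed=True):
        q=(proj(P,*a[1:])-[x0,y0]+.5)*s
        cv2.polylines(im,[np.round(q).astype(np.int32)],closed,col,1)
    A=np.linspace(0,2*np.pi,40)
    circ=lambda x,y,r,z:b2w(np.c_[x+r*np.cos(A),y+r*np.sin(A)],z)
    dr(circ(-.05,.06,.042,.094),(0,0,255));dr(circ(-.015,-.045,.014,.103),(0,255,0));dr(circ(-.075,-.085,.013,.1),(255,0,0))
    dr(circ(-.108,-.02,.012,.085),(255,0,255))
    dr(b2w([(-.13,-.14),(.13,-.14),(.13,.14),(-.13,.14)],.085),(0,200,255))
    u=np.array([np.cos(np.radians(th)),np.sin(np.radians(th))]);nn=np.array([-u[1],u[0]]);o=np.array([-.05,.06])
    dr(b2w([o+.04*u+.007*nn,o+.04*u-.007*nn,o-.04*u-.007*nn,o-.04*u+.007*nn],.116),(255,255,0))
    cv2.imwrite(f,im);return a
E
python3 - <<'E'
from h import *
overlay('top','pics/o1.png',210,95,340,220,4.6)
overlay('scene','pics/o2.png',140,145,290,265,5)
E
```

```text
(no output)
```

View pics/o1.png

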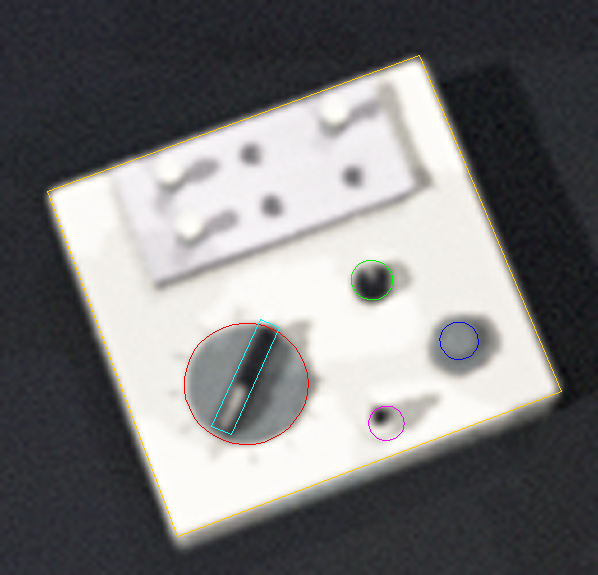

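View pics/o2.png

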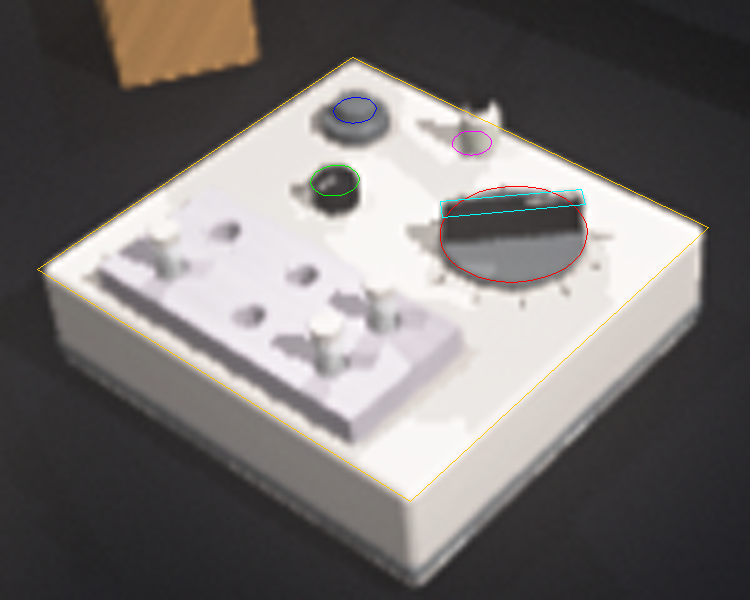

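```bash
cat >> h.py <<'E'
from scipy.spatial.transform import Rotation as Ro
def pw(th,r=.025,gap=0):
    """TCP world xy with finger rect just touching bar at bath-angle th (deg)"""
    T=np.radians(th)+YAW;u=np.array([np.cos(T),np.sin(T)]);n=np.array([-u[1],u[0]])
    M=Ro.from_quat(ctrl.get_state()['eef_rot']).as_matrix()
    h=.0125*abs(n@M[:2,0])+.008*abs(n@M[:2,2])
    return b2w([(-.05,.06)],0)[0,:2]+r*u+(.007+h+gap)*n
def delta(P):
    s=ctrl.get_state();M=Ro.from_quat(s['eef_rot']).as_matrix()
    return np.round(1000*M.T@(np.array(P)-s['ee_pos']),1)
E
python3 - <<'E'
from h import *
p=pw(135,gap=.012);print(p,b2w([(-.075,-.085)],0));print(delta([*p,.2]))
E
```

```text
[ 0.53176688 -0.08093064] [[ 0.59254235 -0.207262    0.        ]]
[-278.9   -3.5  449.1]
```

Request:
move_arm(
  rows=[
    {"delta_pos": [-0.02, 0, 0.032], "turn": 0, "jaw": 1},
    {"delta_pos": [-0.02, 0, 0.032], "turn": 0, "jaw": 1},
    {"delta_pos": [-0.02, 0, 0.032], "turn": 0, "jaw": 1},
    {"delta_pos": [-0.02, 0, 0.032], "turn": 0, "jaw": 1},
    {"delta_pos": [-0.02, 0, 0.032], "turn": 0, "jaw": 1},
  ],
  squeeze=10,
)

```text
time: 0.77
ee_pos: [0.3439, -0.3675, 0.1944]
eef_rot: [0.595, -0.385, 0.385, -0.592]
contact_force: [0.1, -0.1, 1.1]
grip_width: 0.0646
```

Request:
move_arm(
  rows=[
    {"delta_pos": [-0.02, 0, 0.032], "turn": 0, "jaw": 1},
    {"delta_pos": [-0.02, 0, 0.032], "turn": 0, "jaw": 1},
    {"delta_pos": [-0.02, 0, 0.032], "turn": 0, "jaw": 1},
    {"delta_pos": [-0.02, 0, 0.032], "turn": 0, "jaw": 1},
    {"delta_pos": [-0.02, 0, 0.032], "turn": 0, "jaw": 1},
  ],
)

```text
time: 1.18
ee_pos: [0.4529, -0.203, 0.1944]
eef_rot: [0.594, -0.385, 0.387, -0.591]
contact_force: [0.4, -1.2, 0.4]
grip_width: 0.0308
```

```bash
python3 - <<'E'
from h import *
s=ctrl.get_state();print(s['time'],s['ee_pos'],s['joints'],s['grip_width'],s['contact_force']);print(delta([*pw(135,gap=.012),.2]));print(Ro.from_quat(s['eef_rot']).as_matrix().round(3))
E
```

```text
1.1833 [ 0.45290677 -0.20297978  0.19443045] [-0.55800324  0.1567031   1.67026065 -0.0046117   1.31123462  0.59759668] 0.03081240499907549 [ 0.41677422 -1.23734796  0.36232206]
[-79.7  -6.2 121.4]
[[ 0.404  0.001  0.915]
 [-0.915 -0.006  0.404]
 [ 0.005 -1.    -0.002]]
```

Request:
move_arm(
  rows=[
    {"delta_pos": [-0.02, 0, 0.03], "turn": 0, "jaw": 1},
    {"delta_pos": [-0.02, 0, 0.03], "turn": 0, "jaw": 1},
    {"delta_pos": [-0.02, 0, 0.03], "turn": 0, "jaw": 1},
    {"delta_pos": [-0.014, 0, 0.022], "turn": 0, "jaw": 1},
    {"delta_pos": [0, 0, 0], "turn": 0, "jaw": 1},
  ],
)

```text
time: 1.6
ee_pos: [0.5314, -0.0775, 0.1946]
eef_rot: [0.594, -0.382, 0.386, -0.594]
contact_force: [0.3, -0.8, 0.1]
grip_width: 0.0011
```

```bash
python3 - <<'E'
from h import *
s=ctrl.get_state();print(s['time'],s['ee_pos'],s['joints'],s['grip_width'],s['contact_force']);print(delta([*pw(135,gap=.012),.127]));print(Ro.from_quat(s['eef_rot']).as_matrix().round(3))
a=overlay('scene','pics/o3.png',140,130,290,250,5)
c,*_=cam('wrist');save(c,'pics/w3.png')
E
```

```text
1.6 [ 0.53138861 -0.07753945  0.19459285] [-0.27304686  0.21659216  1.59218168 -0.00198512  1.32707132  0.87525337] 0.001052843740275449 [ 0.29038016 -0.84525696  0.13506892]
[ 2.9 67.6 -1.3]
[[ 0.41   0.005  0.912]
 [-0.912 -0.003  0.41 ]
 [ 0.005 -1.     0.003]]
```

View pics/o3.png

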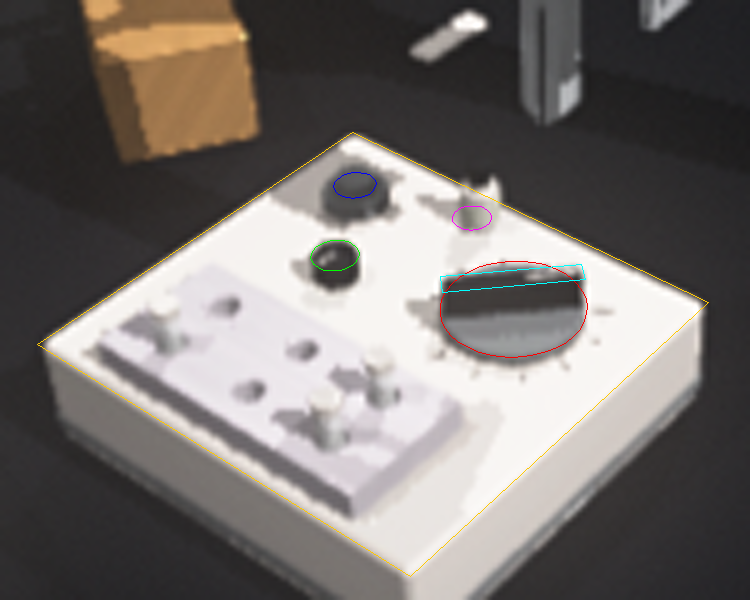

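View pics/w3.png

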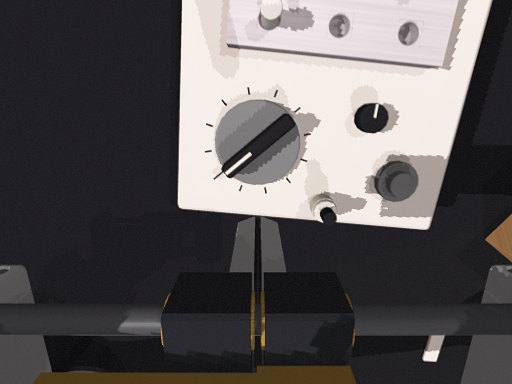

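Request:
move_arm(
  rows=[
    {"delta_pos": [0.001, 0.03, -0.001], "turn": 0, "jaw": 1},
    {"delta_pos": [0.001, 0.025, -0.001], "turn": 0, "jaw": 1},
    {"delta_pos": [0, 0.012, 0], "turn": 0, "jaw": 1},
    {"delta_pos": [0, 0, 0], "turn": 0, "jaw": 1},
  ],
)

```text
time: 2.03
ee_pos: [0.5271, -0.0894, 0.1273]
eef_rot: [0.595, -0.382, 0.389, -0.591]
contact_force: [-0.8, -0.7, 0.2]
grip_width: 0.0001
```

```bash
python3 - <<'E'
from h import *
s=ctrl.get_state();print(s['time'],s['ee_pos'],s['contact_force'])
for th in [135,130,125,120,116,110]:print(th,delta([*pw(th),.126]))
a=overlay('scene','pics/o4.png',140,130,290,250,5)
E
```

```text
2.0333 [ 0.5270963  -0.08943971  0.12730293] [-0.81054284 -0.70762839  0.15315957]
135 [-13.6   1.1  16.9]
130 [-16.6   1.1  17.8]
125 [-19.6   1.1  19.1]
120 [-22.5   1.   20.8]
116 [-24.6   1.   22.4]
110 [-27.6   1.   25.3]
```

View pics/o4.png

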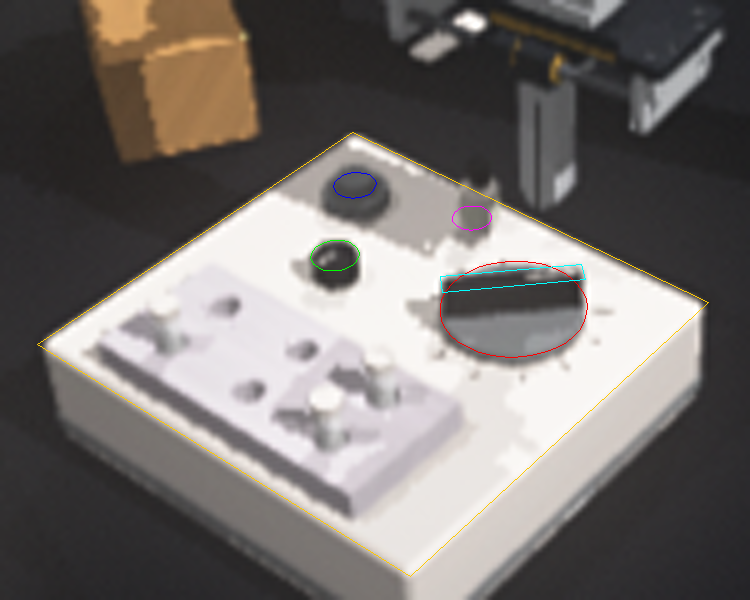

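Request:
move_arm(
  rows=[
    {"delta_pos": [-0.005, 0, 0.006], "turn": 0, "jaw": 1},
    {"delta_pos": [-0.005, 0, 0.006], "turn": 0, "jaw": 1},
    {"delta_pos": [-0.004, 0.001, 0.005], "turn": 0, "jaw": 1},
    {"delta_pos": [0, 0, 0], "turn": 0, "jaw": 1},
  ],
)

```text
time: 2.42
ee_pos: [0.5395, -0.0718, 0.1307]
eef_rot: [0.593, -0.381, 0.393, -0.59]
contact_force: [0.2, 0.2, -0.0]
grip_width: 0.0006
```

```bash
cat > st.py <<'E'
import sys
from h import *
s=ctrl.get_state();print(s['time'],s['ee_pos'],s['contact_force'])
for th in map(float,sys.argv[2].split(',')):print(th,delta([*pw(th),.126]))
a=overlay('scene','pics/o%s.png'%sys.argv[1],200,150,290,230,8,float(sys.argv[3]))
c,*_=cam('wrist');cv2.imwrite('pics/w%s.png'%sys.argv[1],c['image'][:,:,::-1])
a=cv2.imread('pics/o%s.png'%sys.argv[1]);b=cv2.imread('pics/w%s.png'%sys.argv[1])
a=cv2.resize(a,None,fx=.55,fy=.55);b=b[0:352,100:500]
cv2.imwrite('pics/c%s.png'%sys.argv[1],np.hstack([a,b]))
E
python3 st.py 5 135,130,125,120,116 135
```

```text
2.4167 [ 0.53949323 -0.07176343  0.13067315] [ 0.24366342  0.20870146 -0.04937908]
135.0 [-2.5  4.6 -1.7]
130.0 [-5.6  4.6 -0.8]
125.0 [-8.5  4.5  0.5]
120.0 [-11.4   4.5   2.2]
116.0 [-13.6   4.5   3.8]
```

View pics/c5.png

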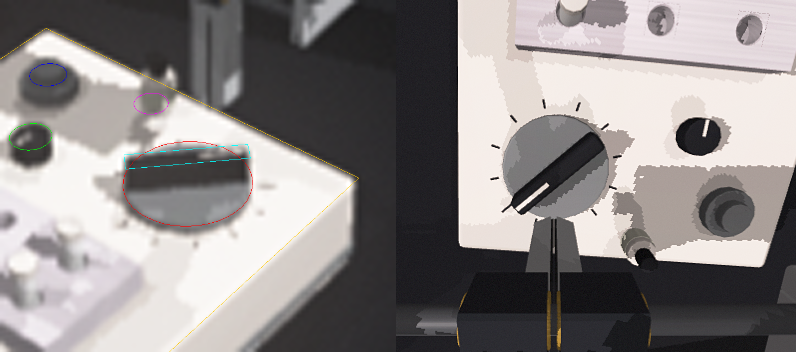

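Request:
move_arm(
  rows=[
    {"delta_pos": [0, 0.004, 0], "turn": 0, "jaw": 1},
    {"delta_pos": [-0.004, 0.001, 0], "turn": 0, "jaw": 1},
    {"delta_pos": [-0.004, 0.001, 0.001], "turn": 0, "jaw": 1},
    {"delta_pos": [0, 0, 0], "turn": 0, "jaw": 1},
  ],
)

```text
time: 2.85
ee_pos: [0.5369, -0.064, 0.1247]
eef_rot: [0.594, -0.38, 0.393, -0.59]
contact_force: [0.3, 0.8, -0.0]
grip_width: 0.0005
```

```bash
python3 st.py 6 135,130,125,120,116 135; python3 -c "
from h import *
s=ctrl.get_state();print(Ro.from_quat(s['eef_rot']).as_matrix().round(3),s['joints'])"
```

```text
2.85 [ 0.53694438 -0.06396621  0.12467385] [ 0.25786267  0.79719042 -0.01154668]
135.0 [ 5.8 -1.2 -2.5]
130.0 [ 2.7 -1.3 -1.5]
125.0 [-0.3 -1.3 -0.2]
120.0 [-3.1 -1.4  1.4]
116.0 [-5.3 -1.4  3. ]
[[ 0.402  0.013  0.916]
 [-0.915 -0.015  0.402]
 [ 0.019 -1.     0.006]] [-0.23948009  0.26779503  1.70407349 -0.01273011  1.15330055  0.92267156]
```

View pics/c6.png

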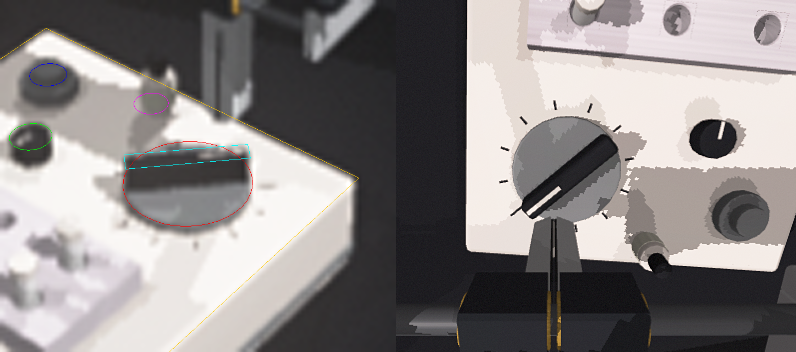

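Request:
move_arm(
  rows=[
    {"delta_pos": [-0.002, 0, 0.004], "turn": 0, "jaw": 1},
    {"delta_pos": [-0.002, 0, 0.004], "turn": 0, "jaw": 1},
    {"delta_pos": [0, 0, 0], "turn": 0, "jaw": 1},
  ],
)

```text
time: 3.2
ee_pos: [0.5437, -0.0573, 0.125]
eef_rot: [0.594, -0.38, 0.394, -0.59]
contact_force: [0.3, -0.6, -0.0]
grip_width: 0.0002
```

```bash
python3 st.py 7 135,130,125,120,116,110 135
```

```text
3.2 [ 0.54366823 -0.05728543  0.12501403] [ 2.67991027e-01 -5.57530121e-01 -1.32018807e-04]
135.0 [  9.2  -0.9 -11.3]
130.0 [  6.1  -0.9 -10.4]
125.0 [ 3.1 -1.  -9.1]
120.0 [ 0.3 -1.  -7.4]
116.0 [-1.9 -1.1 -5.8]
110.0 [-4.8 -1.1 -3. ]
```

View pics/c7.png

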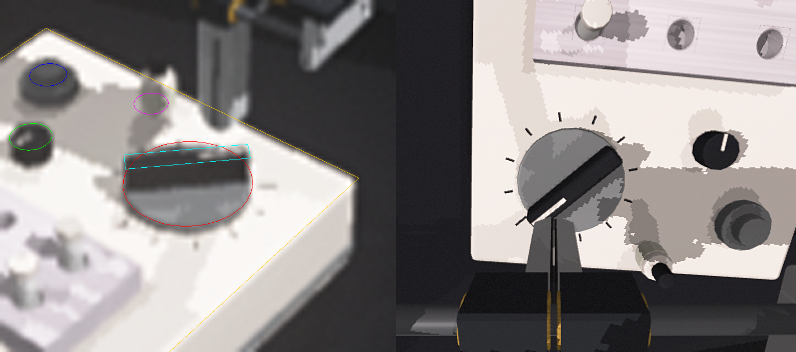

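```bash
cat >> h.py <<'E'
def fing(n,f,x0,y0,x1,y1,s):
    a=cam(n);c=a[0];im=cv2.resize(c['image'][y0:y1,x0:x1,::-1],None,fx=s,fy=s,interpolation=cv2.INTER_CUBIC)
    st=ctrl.get_state();M=Ro.from_quat(st['eef_rot']).as_matrix()
    for yy,col in ((.025,(0,0,255)),(.006,(0,255,0)),(-.01,(255,0,0))):
        P=[st['ee_pos']+M@np.array([sx*.0125,yy,sz*.008]) for sx,sz in((1,1),(1,-1),(-1,-1),(-1,1))]
        q=(proj(P,*a[1:])-[x0,y0]+.5)*s;cv2.polylines(im,[np.round(q).astype(np.int32)],True,col,1)
    cv2.imwrite(f,im)
E
python3 - <<'E'
from h import *
fing('scene','pics/f1.png',200,130,290,210,8)
fing('wrist','pics/f1w.png',0,0,512,384,1.5)
E
```

```text
(no output)
```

View pics/f1.png

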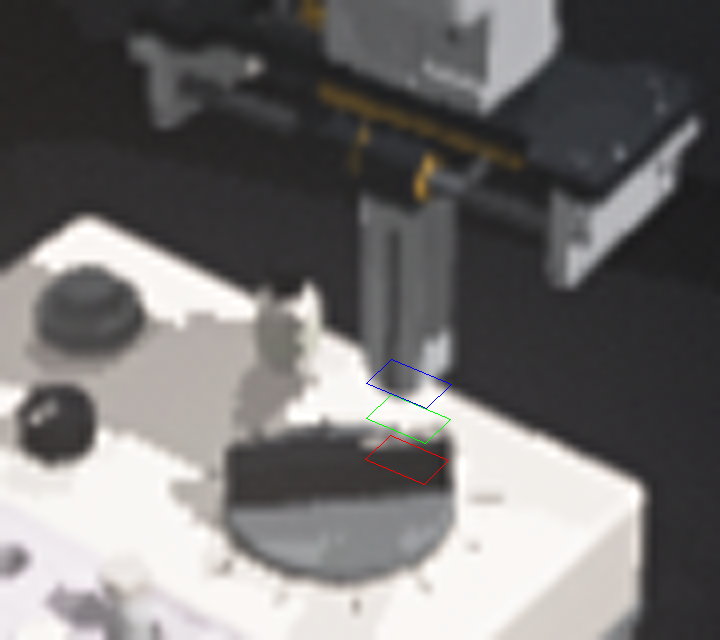

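View pics/f1w.png

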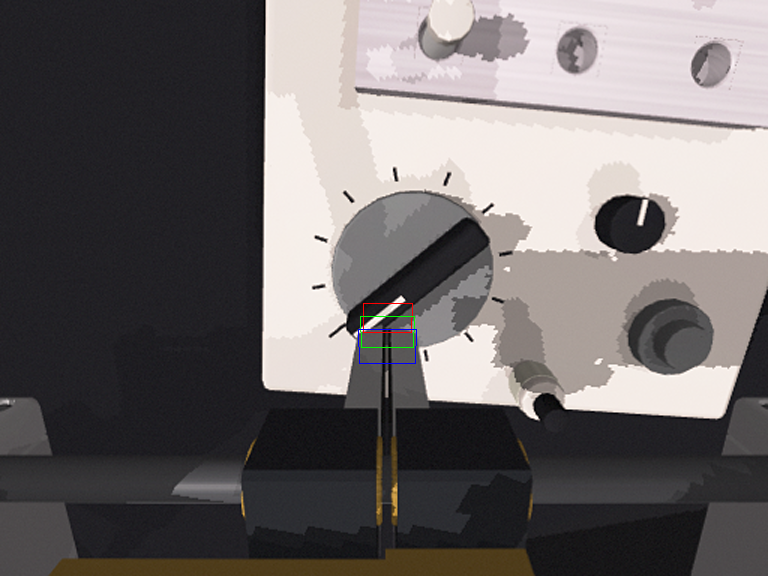

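```bash
python3 - <<'E'
from h import *
st=ctrl.get_state();M=Ro.from_quat(st['eef_rot']).as_matrix();np.set_printoptions(precision=1,suppress=True)
a=cam('scene');P=cloud(*a);
for col in (247,250,253):
  for row in range(155,186,2):
    p=P[row,col];print(col,row,p*1000,((p-st['ee_pos'])@M)*1000,a[0]['image'][row,col])
a=cam('wrist');P=cloud(*a)
print('wrist')
for row in range(190,250,4):
    p=P[row,250];print(row,p*1000,((p-st['ee_pos'])@M)*1000)
E
```

```text
247 155 [568.  -34.1 234.5] [  -9.5 -109.6   33.1] [71 71 71]
247 157 [554.3 -56.2 209.9] [  4.8 -84.8  11.5] [ 98  99 100]
247 159 [552.8 -58.7 201.3] [  6.3 -76.2   9.1] [96 95 97]
247 161 [553.9 -57.2 196.1] [  5.2 -71.   10.6] [100  99 101]
247 163 [554.8 -55.9 190.6] [  4.3 -65.5  11.9] [104 105 105]
247 165 [552.3 -60.1 180.3] [  6.9 -55.2   7.9] [106 106 108]
247 167 [553.1 -59.  174.6] [  6.1 -49.5   9.1] [107 106 107]
247 169 [554.1 -57.5 169.1] [  5.1 -44.1  10.5] [109 109 110]
247 171 [554.7 -56.7 163.1] [  4.5 -38.   11.4] [108 108 109]
247 173 [554.3 -57.5 155.5] [  4.9 -30.4  10.7] [108 107 108]
247 175 [553.8 -58.5 147.6] [  5.5 -22.5   9.8] [107 107 108]
247 177 [553.9 -58.5 140.6] [  5.4 -15.5   9.8] [128 127 126]
247 179 [ 521.3 -110.9   83.7] [ 39.2  41.8 -41.4] [236 232 229]
247 181 [ 526.  -103.6   83. ] [ 34.3  42.4 -34.1] [251 249 246]
247 183 [537.8 -84.8  93.6] [ 22.1  31.7 -15.7] [176 174 173]
247 185 [557.4 -53.7 116.7] [ 1.9  8.4 14.8] [156 149 147]
250 155 [565.6 -23.8 239.6] [ -19.8 -114.9   35. ] [44 44 45]
250 157 [550.4 -47.6 213.4] [ -4.6 -88.5  11.4
[... 1775 characters left out ...]
 185 [541.8 -46.8 114.3] [-10.8  10.5   3.3] [86 83 84]
wrist
190 [554.8 -46.9  94.2] [-5.8 30.7 15.1]
194 [554.  -47.3 101.7] [-5.7 23.2 14.2]
198 [554.2 -47.2 112. ] [-5.4 12.9 14.5]
202 [552.7 -47.9 115.8] [-5.3  9.1 12.8]
206 [549.8 -49.1 115.4] [-5.4  9.5  9.7]
210 [547.9 -50.  118. ] [-5.3  6.9  7.6]
214 [545.2 -51.1 118.3] [-5.3  6.6  4.7]
218 [549.8 -49.2 138. ] [ -4.8 -13.1   9.8]
222 [549.2 -49.5 143. ] [ -4.7 -18.1   9.2]
226 [549.2 -49.5 149.1] [ -4.5 -24.2   9.2]
230 [549.6 -49.4 155.6] [ -4.4 -30.8   9.6]
234 [549.2 -49.6 160.2] [ -4.3 -35.3   9.2]
238 [549.1 -49.7 165.1] [ -4.2 -40.2   9.1]
242 [549.  -49.8 169.5] [ -4.  -44.7   9. ]
246 [549.3 -49.7 174.8] [ -3.9 -49.9   9.4]
```

Request:
move_arm(
  rows=[
    {"delta_pos": [0.007, -0.001, -0.009], "turn": 0, "jaw": 1},
    {"delta_pos": [0.006, -0.001, -0.008], "turn": 0, "jaw": 1},
    {"delta_pos": [0, 0, 0], "turn": 0, "jaw": 1},
  ],
)

```text
time: 3.75
ee_pos: [0.5313, -0.0782, 0.1271]
eef_rot: [0.595, -0.38, 0.393, -0.59]
contact_force: [-0.3, -0.6, -0.4]
grip_width: 0.0007
```

```bash
cat >> h.py <<'E'
def tip():
    st=ctrl.get_state();M=Ro.from_quat(st['eef_rot']).as_matrix();out=[]
    for n in ('scene','wrist'):
        P=cloud(*cam(n));q=(P-st['ee_pos'])@M
        m=(abs(q[...,0])<14)&(abs(q[...,0])<.014)&(abs(q[...,2])<.014)&(q[...,1]<.06)&(q[...,1]>-.05)
        pts=q[m];pts=pts[(P[m][:,2]>.122)]
        out.append((n,len(pts),(np.percentile(pts[:,1],97)*1000).round(1) if len(pts) else None,(np.percentile(pts[:,[0,2]],[2,98],axis=0)*1000).round(1).tolist() if len(pts) else None))
    return out
E
python3 - <<'E'
from h import *
s=ctrl.get_state();print(s['time'],s['ee_pos'],s['contact_force']);print(delta([*pw(135,gap=.006),.09]));print(tip())
E
```

```text
3.75 [ 0.5313335  -0.07818797  0.12712762] [-0.2792975  -0.55927497 -0.44005385]
[-1.9 37.1  3.6]
[('scene', 112, np.float64(-11.3), [[-12.9, -7.6], [10.8, 12.0]]), ('wrist', 1177, np.float64(-13.2), [[-12.1, 8.2], [11.4, 10.5]])]
```

Request:
move_arm(
  rows=[
    {"delta_pos": [0, 0.01, 0.001], "turn": 0, "jaw": 1},
    {"delta_pos": [0, 0.01, 0.001], "turn": 0, "jaw": 1},
    {"delta_pos": [0, 0.006, 0], "turn": 0, "jaw": 1},
    {"delta_pos": [0, 0, 0], "turn": 0, "jaw": 1},
  ],
)

```text
time: 4.18
ee_pos: [0.5345, -0.077, 0.0987]
eef_rot: [0.593, -0.38, 0.394, -0.59]
contact_force: [-0.5, 0.3, 0.2]
grip_width: 0.0004
```

```bash
sed -i 's/,.126\]/,.089]/; s/-.01,(255,0,0)/-.045,(255,0,0)/' st.py; sed -i 's/((.025,(0,0,255)),(.006,(0,255,0)),(-.01,(255,0,0)))/((-.011,(0,0,255)),(-.03,(0,255,0)),(-.05,(255,0,0)))/' h.py
python3 st.py 8 135,130,125,120 135; python3 -c "
from h import *
fing('scene','pics/f2.png',200,130,290,210,8)"
```

```text
4.1833 [ 0.53445618 -0.07700676  0.09867958] [-0.5055854   0.31223598  0.15352319]
135.0 [-5.4  9.6  5. ]
130.0 [-8.4  9.6  5.9]
125.0 [-11.4   9.5   7.2]
120.0 [-14.3   9.5   8.9]
```

View pics/c8.png

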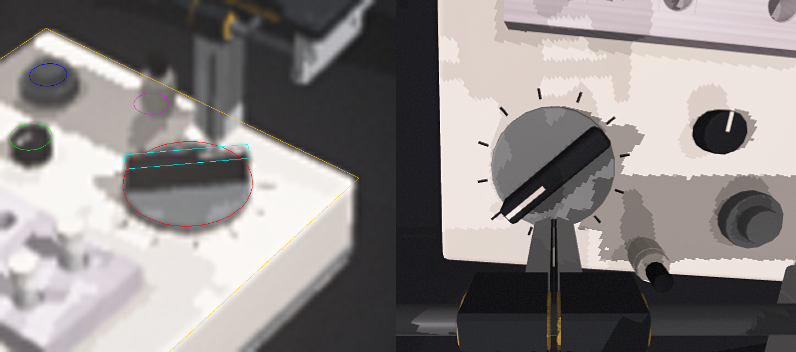

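View pics/f2.png

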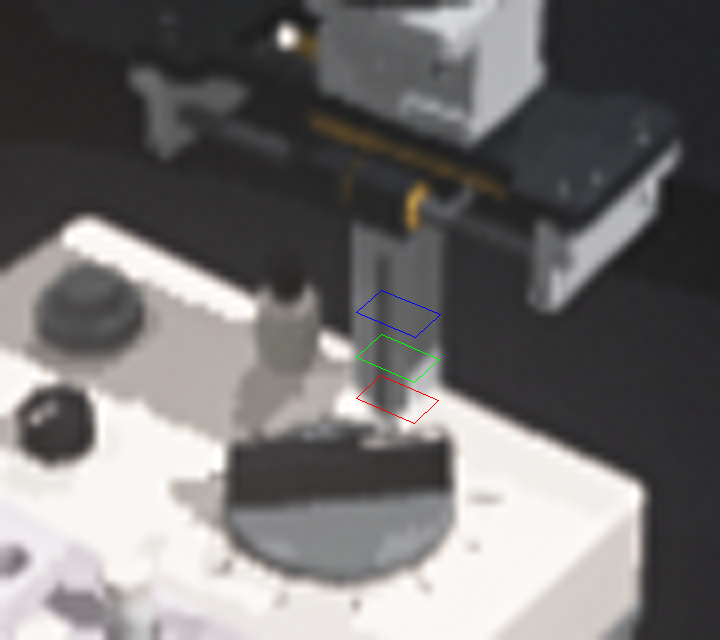

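Request:
move_arm(
  rows=[
    {"delta_pos": [0, 0.008, 0], "turn": 0, "jaw": 1},
    {"delta_pos": [-0.002, 0.001, 0.002], "turn": 0, "jaw": 1},
    {"delta_pos": [0, 0, 0], "turn": 0, "jaw": 1},
  ],
)

```text
time: 4.58
ee_pos: [0.5377, -0.0746, 0.0911]
eef_rot: [0.593, -0.378, 0.395, -0.591]
contact_force: [-0.1, -0.2, 0.9]
grip_width: 0.0001
```

```bash
python3 st.py 9 135,130,125,120,116 135
```

```text
4.5833 [ 0.53769103 -0.07455621  0.09106604] [-0.13508947 -0.19928498  0.89538714]
135.0 [-4.3  2.   1.1]
130.0 [-7.4  1.9  2. ]
125.0 [-10.3   1.9   3.3]
120.0 [-13.2   1.8   5. ]
116.0 [-15.4   1.8   6.6]
```

View pics/c9.png

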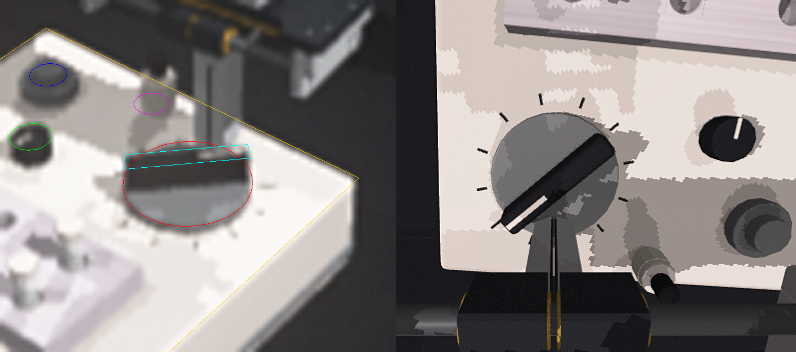

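Request:
move_arm(
  rows=[
    {"delta_pos": [-0.004, 0.001, 0.001], "turn": 0, "jaw": 1},
    {"delta_pos": [-0.004, 0.001, 0.001], "turn": 0, "jaw": 1},
    {"delta_pos": [0, 0, 0], "turn": 0, "jaw": 1},
  ],
)

```text
time: 4.93
ee_pos: [0.537, -0.0684, 0.0899]
eef_rot: [0.594, -0.377, 0.397, -0.59]
contact_force: [-2.0, -1.7, -0.9]
grip_width: 0.0003
```

```bash
python3 st.py 10 125,120,118,116,114 135
```

```text
4.9333 [ 0.53696738 -0.06843838  0.0898827 ] [-1.98862795 -1.67419321 -0.88973464]
125.0 [-4.4  0.8  1.5]
120.0 [-7.3  0.7  3.2]
118.0 [-8.4  0.7  4. ]
116.0 [-9.4  0.7  4.8]
114.0 [-10.5   0.7   5.7]
```

View pics/c10.png

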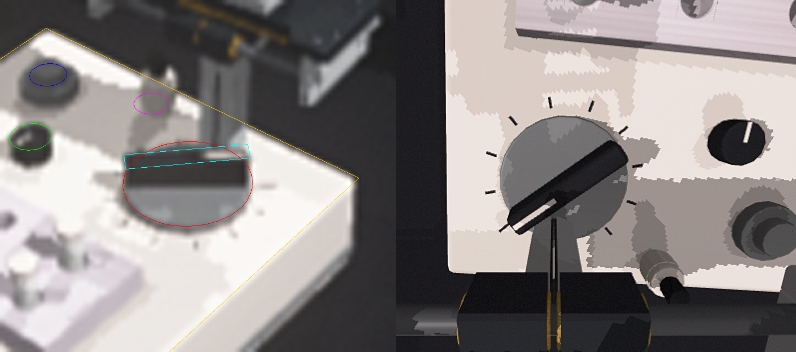

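Request:
move_arm(
  rows=[
    {"delta_pos": [-0.004, 0, 0.002], "turn": 0, "jaw": 1},
    {"delta_pos": [-0.004, 0, 0.002], "turn": 0, "jaw": 1},
    {"delta_pos": [-0.002, 0, 0.001], "turn": 0, "jaw": 1},
  ],
)

```text
time: 5.28
ee_pos: [0.5381, -0.0597, 0.0899]
eef_rot: [0.595, -0.375, 0.398, -0.589]
contact_force: [0.0, -1.4, 0.4]
grip_width: 0.0005
```

```bash
python3 st.py 11 125,120,116,112,108 120
```

```text
5.2833 [ 0.53813942 -0.05966382  0.08985363] [ 0.03134656 -1.36447795  0.36670001]
125.0 [ 3.1  0.9 -3.1]
120.0 [ 0.3  0.8 -1.4]
116.0 [-1.9  0.8  0.2]
112.0 [-3.9  0.8  2. ]
108.0 [-5.8  0.7  4. ]
```

View pics/c11.png

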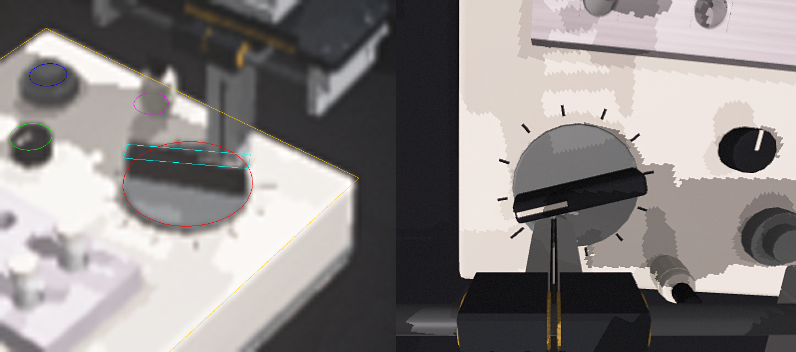

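```bash
cat >> h.py <<'E'
def dial(show=True):
    o=b2w([(-.05,.06)],.116)[0]
    for n in ('wrist','scene','top'):
        a=cam(n);P=cloud(*a);im=a[0]['image'].astype(int)
        rr=np.hypot(P[...,0]-o[0],P[...,1]-o[1])
        # bar top points
        m=(abs(P[...,2]-.116)<.006)&(rr<.043)
        if m.sum()<15: print(n,'few',m.sum());continue
        q=P[m][:,:2];w=np.ones(len(q))
        # dark bar or white line; drop finger grey
        g=im[m].mean(1);dark=g<75
        C=np.cov((q[dark]-q[dark].mean(0)).T) if dark.sum()>15 else np.cov(q.T)
        ev,V=np.linalg.eigh(C);v=V[:,1]
        ang=(np.degrees(np.arctan2(v[1],v[0])-YAW))%180
        wh=g>150;wa=np.nan
        if wh.sum()>3:
            c=q[wh].mean(0)-o[:2];wa=np.degrees(np.arctan2(c[1],c[0])-YAW)%360
        print(n,'bar axis %.1f (n=%d) white %.1f (n=%d)'%(ang,dark.sum(),wa,wh.sum()),'mean g',g.mean())
E
python3 -c "
from h import *
dial()"
```

```text
wrist bar axis 105.8 (n=2963) white 106.6 (n=154) mean g 41.317255561787256
scene bar axis 103.4 (n=89) white 130.5 (n=13) mean g 84.19114219114218
top few 0
```

```bash
cat > n.py <<'E'
import sys
from h import *
s=ctrl.get_state();print(s['time'],s['ee_pos'],s['contact_force'],s['joints'][5]);dial()
for th in map(float,sys.argv[1].split(',')):print(th,delta([*pw(th),.089]))
E
python3 n.py 105,100,95,90,87
```

```text
5.5333 [ 0.53802771 -0.05979206  0.08978347] [-0.78777791  0.26317379 -0.49177075] 0.9429962583680048
wrist bar axis 105.5 (n=2970) white 106.0 (n=157) mean g 41.31073762838469
scene bar axis 104.1 (n=94) white 130.4 (n=13) mean g 83.96467991169979
top few 0
105.0 [-7.5  0.7  5.9]
100.0 [-9.3  0.6  8.8]
95.0 [-10.8   0.6  12. ]
90.0 [-12.2   0.6  13.3]
87.0 [-12.9   0.6  14.1]
```

Request:
move_arm(
  rows=[
    {"delta_pos": [-0.006, 0, 0.004], "turn": 0, "jaw": 1},
    {"delta_pos": [-0.002, 0, 0.003], "turn": 0, "jaw": 1},
    {"delta_pos": [-0.002, 0, 0.003], "turn": 0, "jaw": 1},
    {"delta_pos": [-0.001, 0, 0.002], "turn": 0, "jaw": 1},
  ],
)

```text
time: 6.02
ee_pos: [0.5431, -0.0467, 0.0894]
eef_rot: [0.598, -0.375, 0.397, -0.587]
contact_force: [-2.2, -3.4, 0.2]
grip_width: 0.0009
```

```bash
python3 n.py 100,95,90,87,85
```

```text
6.0167 [ 0.54314925 -0.04670804  0.08939104] [-2.21494289 -3.37077369  0.19361739] 0.9763210145348487
wrist bar axis 95.5 (n=2859) white 96.6 (n=111) mean g 37.84953566488836
scene bar axis 93.2 (n=89) white 112.0 (n=10) mean g 78.40821256038646
top few 0
100.0 [ 1.2  0.4 -1.5]
95.0 [-0.3  0.3  1.7]
90.0 [-1.6  0.3  3. ]
87.0 [-2.4  0.3  3.8]
85.0 [-2.9  0.3  4.4]
```

Request:
move_arm(
  rows=[
    {"delta_pos": [-0.001, 0, 0.002], "turn": 0, "jaw": 1},
    {"delta_pos": [-0.001, 0, 0.002], "turn": 0, "jaw": 1},
    {"delta_pos": [0, 0, 0], "turn": 0, "jaw": 1},
  ],
)

```text
time: 6.42
ee_pos: [0.5449, -0.0438, 0.0892]
eef_rot: [0.598, -0.376, 0.397, -0.586]
contact_force: [-0.2, -0.8, -0.5]
grip_width: 0.0007
```

```bash
python3 n.py 90,80,75,70,65,60,57
```

```text
6.4167 [ 0.54492652 -0.04376923  0.08915703] [-0.20230317 -0.79264537 -0.47171061] 0.9840770017199881
wrist bar axis 80.8 (n=2815) white 82.6 (n=108) mean g 38.748803594100984
scene bar axis 77.0 (n=78) white 104.5 (n=10) mean g 81.49880095923263
top few 2
90.0 [0.1 0.2 0.4]
80.0 [-2.4  0.2  3.3]
75.0 [-3.6  0.1  5. ]
70.0 [-4.6  0.1  7. ]
65.0 [-5.4  0.1  9.1]
60.0 [-6.   0.1 11.5]
57.0 [-6.3  0.1 12.9]
```

```bash
python3 st.py 12 75 75
```

```text
6.5667 [ 0.54506331 -0.04375018  0.0892435 ] [ 0.45783486 -0.05236506 -0.34096423]
75.0 [-3.6  0.1  5. ]
```

View pics/c12.png

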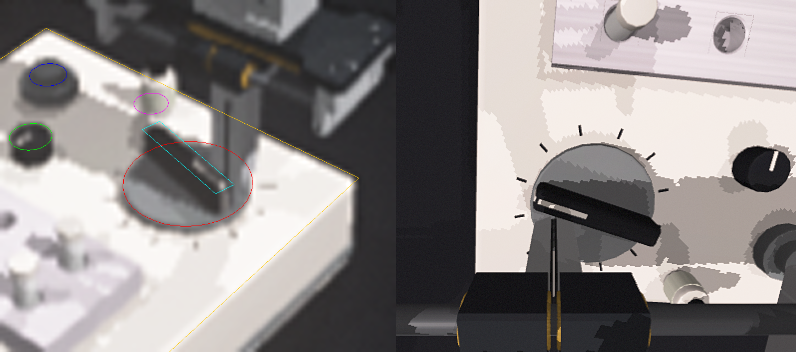

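Request:
move_arm(
  rows=[
    {"delta_pos": [-0.002, 0, 0.003], "turn": 0, "jaw": 1},
    {"delta_pos": [-0.002, 0, 0.003], "turn": 0, "jaw": 1},
    {"delta_pos": [-0.001, 0, 0.002], "turn": 0, "jaw": 1},
    {"delta_pos": [0, 0, 0], "turn": 0, "jaw": 1},
  ],
)

```text
time: 7.0
ee_pos: [0.5476, -0.0361, 0.0884]
eef_rot: [0.6, -0.378, 0.395, -0.584]
contact_force: [-2.5, -0.3, 1.0]
grip_width: 0.0003
```

```bash
python3 n.py 75,70,65,60,57
```

```text
7.0 [ 0.54763551 -0.03609524  0.088413  ] [-2.49906044 -0.31191007  1.00165086] 1.0018213511756886
wrist bar axis 72.3 (n=2729) white 73.5 (n=125) mean g 37.818928788800974
scene bar axis 70.1 (n=68) white nan (n=1) mean g 76.07795698924733
top few 6
75.0 [ 2.4 -0.5 -0.4]
70.0 [ 1.4 -0.5  1.6]
65.0 [ 0.6 -0.5  3.7]
60.0 [-0.1 -0.6  6. ]
57.0 [-0.3 -0.6  7.5]
```

Request:
move_arm(
  rows=[
    {"delta_pos": [0, -0.001, 0.003], "turn": 0, "jaw": 1},
    {"delta_pos": [0, 0, 0.003], "turn": 0, "jaw": 1},
    {"delta_pos": [0, 0, 0], "turn": 0, "jaw": 1},
  ],
)

```text
time: 7.4
ee_pos: [0.5488, -0.0345, 0.0884]
eef_rot: [0.602, -0.38, 0.393, -0.582]
contact_force: [-2.9, -1.2, 1.6]
grip_width: 0.0005
```

```bash
python3 n.py 65,60,57,55
```

```text
7.4 [ 0.54884862 -0.03449945  0.08843041] [-2.93706305 -1.15501887  1.60879391] 1.0082577308998006
wrist bar axis 68.8 (n=2700) white 70.0 (n=141) mean g 37.95868023435091
scene bar axis 67.1 (n=76) white nan (n=0) mean g 75.08672086720867
top few 12
65.0 [ 1.6 -0.5  2. ]
60.0 [ 0.9 -0.6  4.4]
57.0 [ 0.6 -0.6  5.8]
55.0 [ 0.5 -0.6  6.8]
```

Request:
move_arm(
  rows=[
    {"delta_pos": [0, -0.001, 0.005], "turn": 0, "jaw": 1},
    {"delta_pos": [0, 0, 0.004], "turn": 0, "jaw": 1},
  ],
)

```text
time: 7.72
ee_pos: [0.5529, -0.032, 0.0884]
eef_rot: [0.604, -0.382, 0.391, -0.58]
contact_force: [-3.0, -1.1, 1.5]
grip_width: 0.0004
```

```bash
python3 n.py 65,60,57,55
```

```text
7.7167 [ 0.5528589  -0.03204181  0.08839502] [-2.97443731 -1.06498975  1.4668547 ] 1.017242796855723
wrist bar axis 58.9 (n=2614) white 59.6 (n=159) mean g 38.47008274984086
scene bar axis 54.1 (n=75) white 214.6 (n=4) mean g 77.85593220338981
top bar axis 49.3 (n=37) white nan (n=0) mean g 44.785714285714285
65.0 [ 1.6  0.1 -6. ]
60.0 [ 0.9  0.1 -3.6]
57.0 [ 0.6  0.  -2.2]
55.0 [ 0.5  0.  -1.2]
```

```bash
python3 n.py 50,45,40,35,30,27; python3 st.py 13 45 45; python3 -c "
from h import *
s=ctrl.get_state();print(Ro.from_quat(s['eef_rot']).as_matrix().round(3))"
```

```text
7.8667 [ 0.5561003  -0.03129362  0.08899186] [-0.41161873 -0.0118986   0.87617181] 1.0168165080108136
wrist bar axis 47.7 (n=2384) white 47.4 (n=214) mean g 40.683904109589044
scene bar axis 46.4 (n=65) white nan (n=2) mean g 79.34234234234235
top bar axis 47.3 (n=40) white nan (n=0) mean g 45.081481481481475
50.0 [0.5 0.1 2.2]
45.0 [0.7 0.  4.9]
40.0 [ 1.1 -0.   7.7]
35.0 [ 1.9 -0.  10.4]
30.0 [ 3.1 -0.  13.2]
27.0 [ 3.9 -0.  14.8]
8.0167 [ 0.55537312 -0.03146276  0.08908246] [ 0.20556937 -0.42966748  0.24616193]
45.0 [0.7 0.  4.9]
[[ 0.403 -0.003  0.915]
 [-0.915 -0.035  0.403]
 [ 0.03  -0.999 -0.017]]
```

View pics/c13.png

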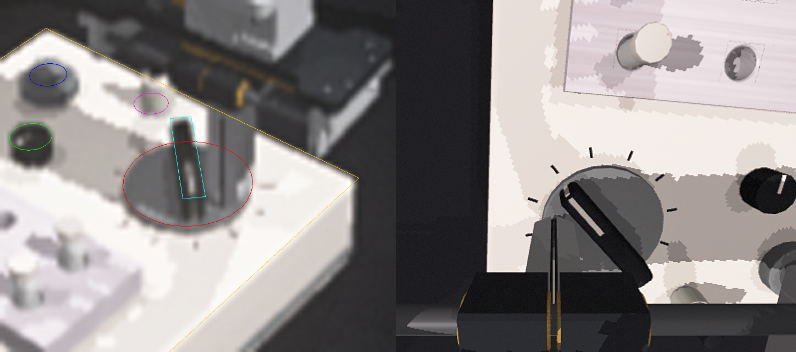

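Request:
move_arm(
  rows=[
    {"delta_pos": [0, 0, 0.004], "turn": 0, "jaw": 1},
    {"delta_pos": [0.001, 0, 0.003], "turn": 0, "jaw": 1},
    {"delta_pos": [0, 0, 0], "turn": 0, "jaw": 1},
  ],
)

```text
time: 8.37
ee_pos: [0.5609, -0.0293, 0.0889]
eef_rot: [0.603, -0.381, 0.391, -0.581]
contact_force: [-0.7, -0.6, 1.0]
grip_width: 0.0004
```

```bash
python3 n.py 45,40,35,30,27
```

```text
8.3667 [ 0.56092809 -0.02932984  0.0888809 ] [-0.69265147 -0.57045081  0.9646926 ] 1.0224389797635705
wrist bar axis 46.0 (n=2052) white 43.3 (n=194) mean g 42.012529365700864
scene bar axis 42.4 (n=67) white 230.0 (n=6) mean g 82.23529411764707
top bar axis 38.6 (n=48) white nan (n=0) mean g 45.786163522012586
45.0 [ 0.4 -0.  -1. ]
40.0 [ 0.9 -0.1  1.8]
35.0 [ 1.7 -0.1  4.6]
30.0 [ 2.8 -0.1  7.3]
27.0 [ 3.7 -0.1  8.9]
```

Request:
move_arm(
  rows=[
    {"delta_pos": [0.001, 0, 0.004], "turn": 0, "jaw": 1},
    {"delta_pos": [0.001, 0, 0.004], "turn": 0, "jaw": 1},
    {"delta_pos": [0, 0, 0], "turn": 0, "jaw": 1},
  ],
)

```text
time: 8.77
ee_pos: [0.565, -0.0275, 0.0879]
eef_rot: [0.605, -0.384, 0.389, -0.579]
contact_force: [-1.5, -0.0, 1.9]
grip_width: 0.0002
```

```bash
python3 n.py 40,35,30,27
```

```text
8.7667 [ 0.56499171 -0.02752848  0.08791834] [-1.47821995 -0.04848169  1.94533298] 1.027191950619176
wrist bar axis 41.4 (n=1624) white 37.6 (n=169) mean g 44.815396825396824
scene bar axis 36.6 (n=52) white nan (n=3) mean g 82.46464646464646
top bar axis 34.5 (n=56) white nan (n=0) mean g 47.40555555555556
40.0 [ 1.  -0.9 -2.7]
35.0 [ 1.8 -0.9  0.1]
30.0 [ 2.9 -1.   2.9]
27.0 [ 3.8 -1.   4.5]
```

Request:
move_arm(
  rows=[
    {"delta_pos": [0.002, -0.001, 0.004], "turn": 0, "jaw": 1},
    {"delta_pos": [0.001, 0, 0.003], "turn": 0, "jaw": 1},
    {"delta_pos": [0, 0, 0], "turn": 0, "jaw": 1},
  ],
)

```text
time: 9.17
ee_pos: [0.5715, -0.0274, 0.0882]
eef_rot: [0.605, -0.385, 0.388, -0.579]
contact_force: [0.4, 0.2, -0.4]
grip_width: 0.0005
```

```bash
python3 n.py 35,30,27,24,20
```

```text
9.1667 [ 0.57145377 -0.02739427  0.08820102] [ 0.39290515  0.2312602  -0.44800461] 1.0289180313378394
wrist bar axis 32.0 (n=1315) white 27.8 (n=133) mean g 47.23581457972687
scene bar axis 31.0 (n=23) white nan (n=1) mean g 87.92349726775957
top bar axis 15.0 (n=56) white nan (n=0) mean g 52.474747474747474
35.0 [-0.8 -0.3 -5.8]
30.0 [ 0.4 -0.4 -3. ]
27.0 [ 1.2 -0.4 -1.4]
24.0 [ 2.2 -0.4  0.1]
20.0 [ 3.7 -0.5  2.2]
```

Request:
move_arm(
  rows=[
    {"delta_pos": [-0.006, 0, -0.003], "turn": 0, "jaw": 1},
    {"delta_pos": [-0.002, -0.015, 0], "turn": 0, "jaw": 1},
    {"delta_pos": [0, -0.03, 0], "turn": 0, "jaw": 1},
    {"delta_pos": [0, -0.03, -0.02], "turn": 0, "jaw": 1},
    {"delta_pos": [0, 0, -0.02], "turn": 0, "jaw": 1},
  ],
)

```text
time: 9.73
ee_pos: [0.5328, -0.0332, 0.1657]
eef_rot: [0.604, -0.383, 0.389, -0.58]
contact_force: [0.4, 0.3, -0.5]
grip_width: 0.0002
```

```bash
python3 n.py 15; python3 st.py 14 15 15;python3 -c "
from h import *
b=b2w([(-.075,-.085)],0)[0,:2];print(b,delta([*b,.15]))"
```

```text
9.7333 [ 0.53282323 -0.03321817  0.16568451] [ 0.43162174  0.26803222 -0.45178241] 0.9986016368113768
wrist bar axis 15.3 (n=1253) white 17.8 (n=168) mean g 61.63277919863599
scene bar axis 17.5 (n=56) white 12.2 (n=16) mean g 93.59075907590757
top bar axis 175.8 (n=22) white nan (n=0) mean g 62.91111111111111
15.0 [16.3 71.2 47.9]
9.8833 [ 0.52884201 -0.03299229  0.1613142 ] [-0.46670087 -0.07802216  0.30623465]
15.0 [16.3 71.2 47.9]
[ 0.59254235 -0.207262  ] [184.9  14.1 -12.2]
```

View pics/c14.png

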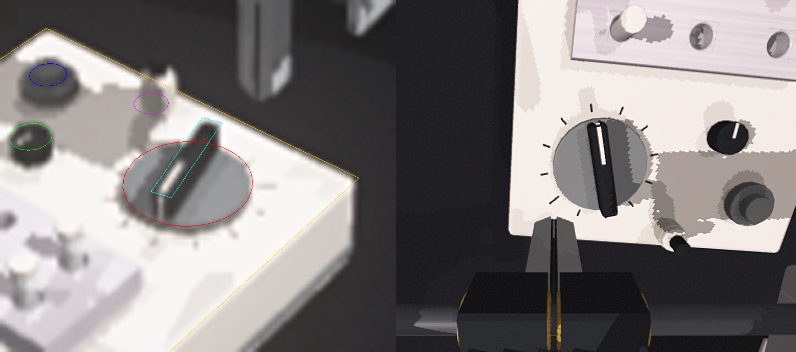

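Request:
move_arm(
  rows=[
    {"delta_pos": [0.037, 0, -0.002], "turn": 0, "jaw": 1},
    {"delta_pos": [0.037, 0, -0.002], "turn": 0, "jaw": 1},
    {"delta_pos": [0.037, 0, -0.002], "turn": 0, "jaw": 1},
    {"delta_pos": [0.035, 0, -0.002], "turn": 0, "jaw": 1},
    {"delta_pos": [0.028, 0, -0.002], "turn": 0, "jaw": 1},
  ],
)

```text
time: 10.4
ee_pos: [0.5938, -0.1926, 0.1577]
eef_rot: [0.606, -0.386, 0.379, -0.582]
contact_force: [0.3, 1.0, 0.1]
grip_width: 0.0001
```

```bash
cat > b.py <<'E'
import sys
from h import *
s=ctrl.get_state();print(s['time'],s['ee_pos'],s['contact_force'])
b=b2w([(-.075,-.085)],0)[0]
for n in('scene','wrist'):
    P=cloud(*cam(n));r=np.hypot(P[...,0]-b[0],P[...,1]-b[1])
    for R in(.006,.011,.018):
        z=P[...,2][(r<R)&(P[...,2]<.115)];print(n,R,len(z),np.percentile(z,[10,50,90]).round(4) if len(z) else '')
    if n=='wrist':
        m=(abs(P[...,2]-.1)<.006)&(r<.025);print('hi pts centroid',P[m].mean(0) if m.any() else '')
print(delta([b[0],b[1],.11]));print(tip())
fing('scene','pics/f%s.png'%sys.argv[1],140,120,230,200,8)
c,*_=cam('wrist');save(c,'pics/w%s.png'%sys.argv[1])
E
python3 b.py 15
```

```text
10.4 [ 0.59382757 -0.192551    0.15773999] [0.27272546 1.00578976 0.10488198]
scene 0.006 7 [0.1048 0.1058 0.1067]
scene 0.011 31 [0.1027 0.1059 0.1074]
scene 0.018 75 [0.0955 0.1018 0.1069]
wrist 0.006 144 [0.1065 0.1073 0.1083]
wrist 0.011 487 [0.1064 0.1073 0.1081]
wrist 0.018 1169 [0.0968 0.1052 0.1078]
hi pts centroid [ 0.59673872 -0.20472709  0.0979392 ]
[ 9.9 47.3 -5.2]
[('scene', 112, np.float64(-12.3), [[-13.3, -8.1], [11.7, 12.5]]), ('wrist', 1117, np.float64(-13.2), [[-13.5, 7.6], [8.8, 10.0]])]
```

View pics/f15.png

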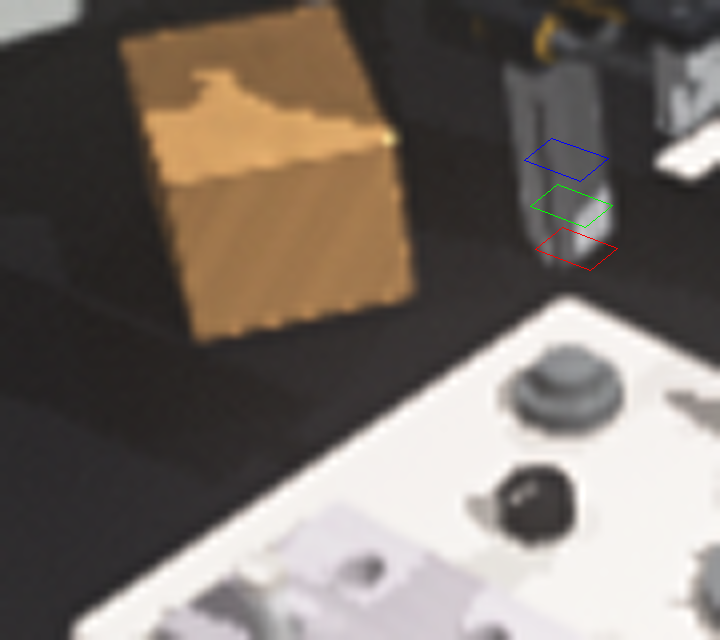

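View pics/w15.png

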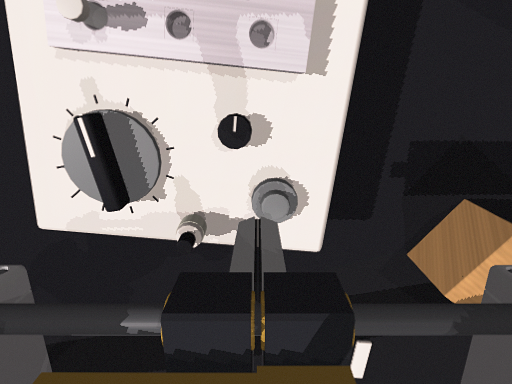

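Request:
move_arm(
  rows=[
    {"delta_pos": [0.01, 0.01, -0.004], "turn": 0, "jaw": 1},
    {"delta_pos": [0.002, 0.015, -0.001], "turn": 0, "jaw": 1},
    {"delta_pos": [0, 0.008, 0], "turn": 0, "jaw": 1},
    {"delta_pos": [0, 0, 0], "turn": 0, "jaw": 1},
  ],
)

```text
time: 11.03
ee_pos: [0.5913, -0.2001, 0.124]
eef_rot: [0.608, -0.385, 0.377, -0.584]
contact_force: [-0.8, -0.1, 0.1]
grip_width: 0.0005
```

```bash
python3 b.py 16;  python3 -c "
from h import *
s=ctrl.get_state();print(Ro.from_quat(s['eef_rot']).as_matrix().round(3))
P=cloud(*cam('wrist'));b=b2w([(-.075,-.085)],0)[0];m=(np.hypot(P[...,0]-b[0],P[...,1]-b[1])<.022)&(abs(P[...,2]-.107)<.003)
print(P[m].min(0),P[m].max(0),b)"
```

```text
11.0333 [ 0.59126332 -0.20005571  0.12397498] [-0.79690647 -0.06510108  0.05683673]
scene 0.006 7 [0.1051 0.1058 0.1079]
scene 0.011 28 [0.1033 0.1062 0.1079]
scene 0.018 77 [0.0952 0.102  0.1071]
wrist 0.006 120 [0.1064 0.1073 0.1081]
wrist 0.011 421 [0.1061 0.1072 0.108 ]
wrist 0.018 1189 [0.0968 0.0988 0.1076]
hi pts centroid [ 0.59881307 -0.20458648  0.09797669]
[ 6.4 15.6 -2. ]
[('scene', 104, np.float64(-12.1), [[-12.7, -6.1], [12.3, 12.4]]), ('wrist', 1159, np.float64(-13.8), [[-11.4, 8.0], [12.2, 10.3]])]
[[ 0.419 -0.022  0.908]
 [-0.908 -0.025  0.419]
 [ 0.013 -0.999 -0.031]]
[ 0.58604462 -0.21930443  0.1040841 ] [ 0.60393062 -0.19481749  0.10881481] [ 0.59254235 -0.207262    0.        ]
```

View pics/f16.png

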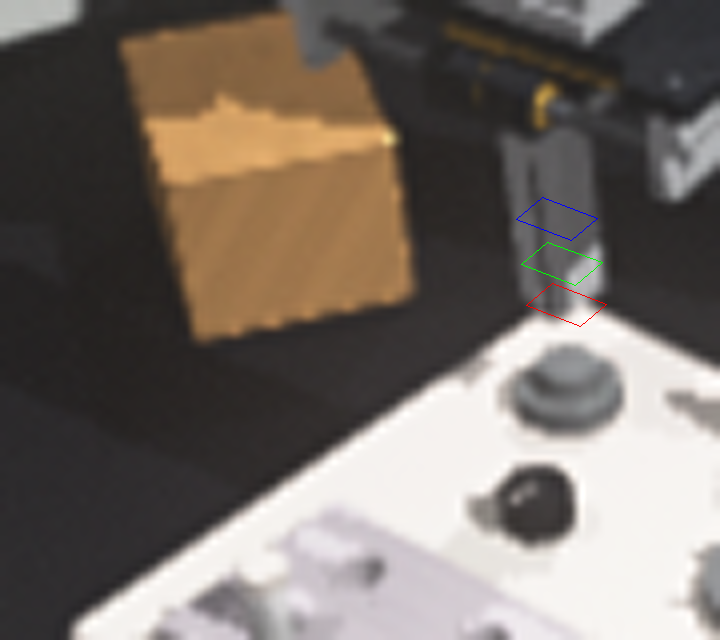

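View pics/w16.png

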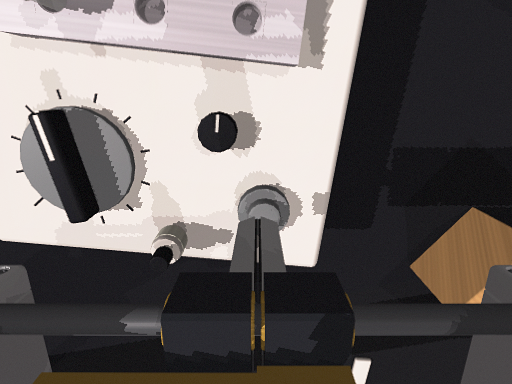

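Request:
move_arm(
  rows=[
    {"delta_pos": [0.006, 0.012, 0], "turn": 0, "jaw": 1},
    {"delta_pos": [0.001, 0.012, 0.001], "turn": 0, "jaw": 1},
    {"delta_pos": [0, 0, 0], "turn": 0, "jaw": 1},
  ],
)

```text
time: 11.63
ee_pos: [0.5978, -0.2085, 0.1025]
eef_rot: [0.607, -0.382, 0.38, -0.584]
contact_force: [-0.4, 0.8, 0.4]
grip_width: 0.0004
```

```bash
python3 b.py 17
```

```text
11.6333 [ 0.59778341 -0.20851858  0.10246614] [-0.35303435  0.80136568  0.35818653]
scene 0.006 7 [0.1053 0.1063 0.1067]
scene 0.011 16 [0.1047 0.106  0.1071]
scene 0.018 71 [0.0953 0.1005 0.1069]
wrist 0.006 0 
wrist 0.011 18 [0.0977 0.1044 0.1062]
wrist 0.018 772 [0.0966 0.0976 0.1054]
hi pts centroid [ 0.59862151 -0.20036904  0.09778493]
[-3.7 -6.  -4.9]
[('scene', 90, np.float64(-20.0), [[-13.4, -7.0], [11.4, 12.4]]), ('wrist', 1042, np.float64(-19.4), [[-11.7, 8.0], [11.9, 10.3]])]
```

View pics/f17.png

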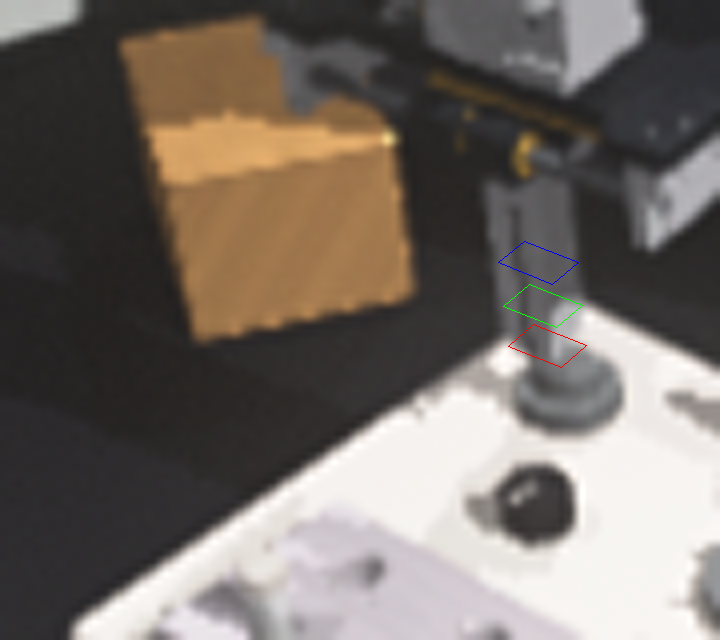

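Request:
move_arm(
  rows=[
    {"delta_pos": [-0.004, 0, -0.005], "turn": 0, "jaw": 1},
    {"delta_pos": [0, 0.004, 0], "turn": 0, "jaw": 1},
    {"delta_pos": [0, 0.003, 0], "turn": 0, "jaw": 1},
    {"delta_pos": [0, 0, 0], "turn": 0, "jaw": 1},
  ],
)

```text
time: 12.27
ee_pos: [0.5925, -0.2073, 0.0991]
eef_rot: [0.607, -0.379, 0.382, -0.585]
contact_force: [-0.2, 0.5, 0.5]
grip_width: 0.0004
```

```bash
python3 b.py 18|sed -n '1p;8,9p'
```

```text
12.2667 [ 0.59246649 -0.20733268  0.09910835] [-0.15629914  0.52514002  0.5374686 ]
hi pts centroid [ 0.599416   -0.20288692  0.09787721]
[ -0.1 -10.5  -0.5]
```

View pics/f18.png

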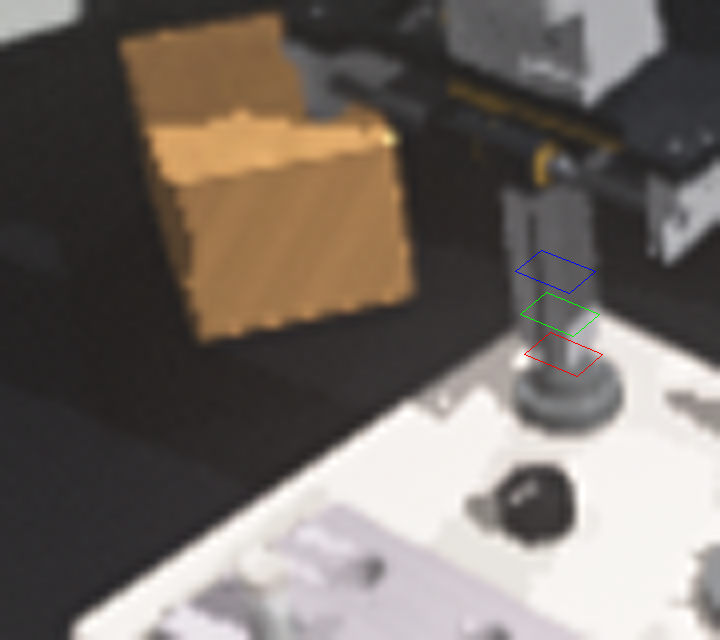

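Request:
move_arm(
  rows=[
    {"delta_pos": [0, 0.003, 0], "turn": 0, "jaw": 1},
    {"delta_pos": [0, 0.003, 0], "turn": 0, "jaw": 1},
    {"delta_pos": [0, 0.003, 0], "turn": 0, "jaw": 1},
  ],
)

```text
time: 12.82
ee_pos: [0.5938, -0.2079, 0.092]
eef_rot: [0.607, -0.378, 0.383, -0.585]
contact_force: [-3.6, 2.4, 21.4]
grip_width: 0.0005
```

```bash
python3 b.py 19|sed -n '1,4p;8,9p'
```

```text
12.8167 [ 0.59380103 -0.20790537  0.09203729] [-3.61631064  2.40120296 21.37864146]
scene 0.006 2 [0.0973 0.0973 0.0973]
scene 0.011 15 [0.0973 0.1003 0.1116]
scene 0.018 69 [0.0945 0.0983 0.1118]
hi pts centroid [ 0.59929044 -0.20208466  0.09747892]
[ -0.7 -17.6  -1.2]
```

View pics/f19.png

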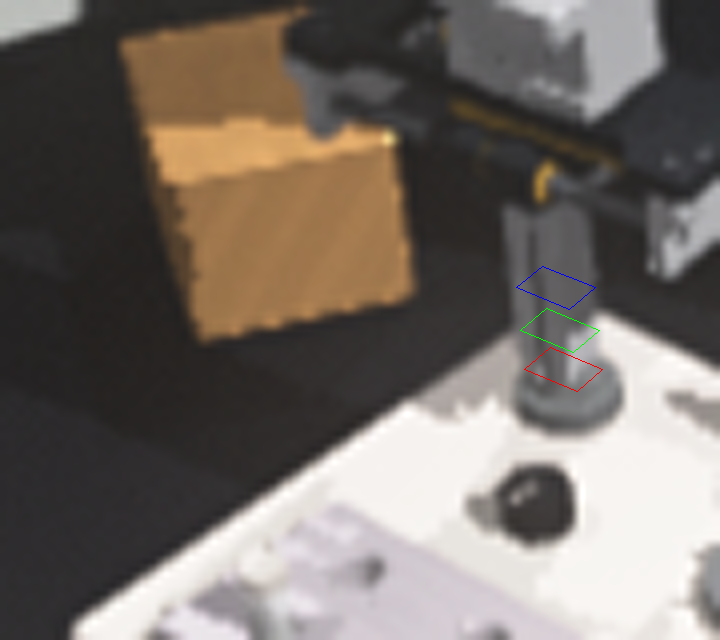

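Request:
move_arm(
  rows=[
    {"delta_pos": [0, 0, 0], "turn": 0, "jaw": 1},
    {"delta_pos": [0, -0.01, 0], "turn": 0, "jaw": 1},
    {"delta_pos": [0, -0.02, 0], "turn": 0, "jaw": 1},
    {"delta_pos": [0, -0.03, 0], "turn": 0, "jaw": 1},
    {"delta_pos": [0, -0.03, -0.01], "turn": 0, "jaw": 1},
  ],
)

```text
time: 13.53
ee_pos: [0.5828, -0.2074, 0.1789]
eef_rot: [0.607, -0.382, 0.379, -0.585]
contact_force: [0.7, -0.5, -0.2]
grip_width: 0.0005
```

Request:
move_arm(
  rows=[
    {"delta_pos": [0, -0.01, -0.02], "turn": 0, "jaw": 1},
    {"delta_pos": [0, 0, -0.03], "turn": 0, "jaw": 1},
    {"delta_pos": [0, 0, 0], "turn": 0, "jaw": 1},
    {"delta_pos": [0, 0, 0], "turn": 0, "jaw": 1},
    {"delta_pos": [0, 0, 0], "turn": 0, "jaw": 1},
  ],
)

```text
time: 13.95
ee_pos: [0.5402, -0.2311, 0.2]
eef_rot: [0.607, -0.377, 0.384, -0.585]
contact_force: [-0.3, -0.8, -0.8]
grip_width: 0.0008
```

```bash
python3 n.py 15; python3 b.py 20; python3 -c "
from h import *
overlay('scene','pics/o20.png',140,130,290,250,5,15)"
```

```text
13.95 [ 0.54020188 -0.23113085  0.20004361] [-0.31643392 -0.77012803 -0.8127091 ] 0.6416069778174035
wrist bar axis 14.3 (n=1510) white 16.6 (n=175) mean g 54.81719828390226
scene bar axis 17.7 (n=54) white 11.6 (n=13) mean g 94.19333333333333
top bar axis 18.1 (n=65) white 14.4 (n=17) mean g 86.24517906336088
15.0 [-167.9  103.7  120.3]
14.1 [ 0.54065101 -0.23067334  0.19925947] [-0.60934245 -0.03554247  0.53412631]
scene 0.006 7 [0.1049 0.1064 0.1074]
scene 0.011 29 [0.1015 0.1062 0.1073]
scene 0.018 75 [0.095  0.1021 0.1071]
wrist 0.006 136 [0.1063 0.1073 0.1082]
wrist 0.011 447 [0.1062 0.1072 0.1081]
wrist 0.018 1124 [0.0967 0.1049 0.1077]
hi pts centroid [ 0.59229333 -0.20651641  0.0978739 ]
[-1.4 87.8 58.9]
[('scene', 110, np.float64(-13.1), [[-12.9, -4.6], [11.7, 12.8]]), ('wrist', 1179, np.float64(-13.5), [[-11.8, 7.6], [11.7, 10.0]])]
```

View pics/o20.png

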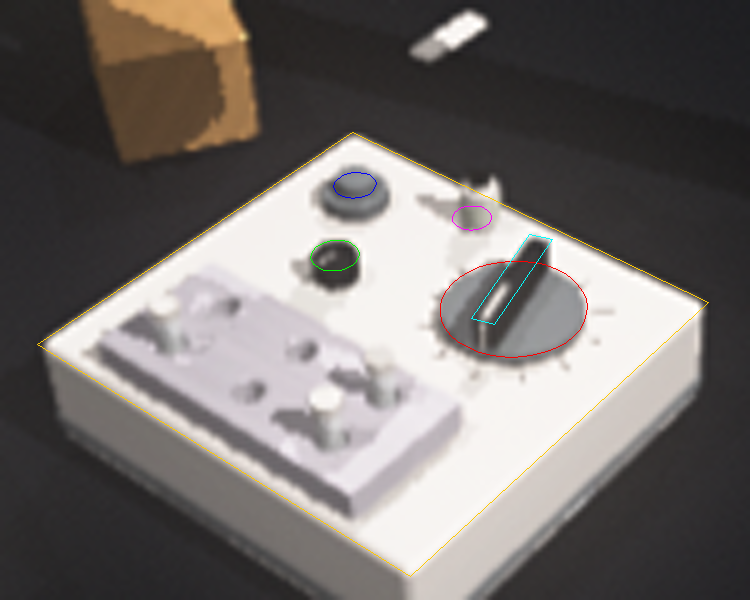

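View pics/w20.png

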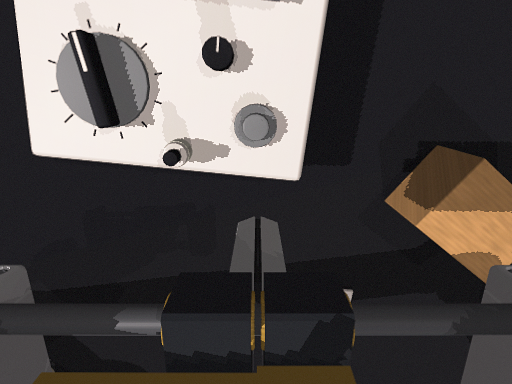

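```bash
python3 -c "
from bench import ctrl
print(ctrl.job_done())"
```

```text
the job is handed in; nothing more can be done
None
```

I pushed the dial four clicks clockwise with the closed fingertips, one click at a time. I then pressed the start button, let it come up, and handed the job in at about 14 s; the hand-in reports no verdict.

**Dial:** the last pictures put the pointer at 14–18° (wrist, scene and top cameras), against 15° for the fourth stop. It never went past the fourth stop or anticlockwise in any reading.

**Start button:** the wrist force reached 21 N at the bottom of the press, where the spring needs only 5 N. The button's top is now back at 107 mm above the bench, the same as before the press.

**Everything else:** the small knob's line still points the same way in the wrist camera. The dropper, tubes and carton look unmoved, and the arm is clear of everything. The jar and beaker were outside the arm's path, so I did not look at them again.

**Disagreements:**
- **Fingertip position:** both cameras put the closed fingertips about 11 mm behind the TCP, not 25 mm ahead as the tool data say. My first pushes therefore passed above the bar without touching it, and I lowered the tool by about 36 mm to correct this.
- **Dial readings just after a click:** two were a few degrees off because the dial was still moving. The scene camera's white-line angles were poor when the finger hid the line, so I relied on the wrist camera for the final check.

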